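# Change label boxes: click one spring lid shut, release the other

## Task

We are changing over to the labels in the yellow-lidded box. First push the open blue lid down until it catches and stays shut, then press the white catch on the front of the yellow-lidded box so that its lid springs ajar, and leave it so with the fingers clear. Keep the red-lidded box shut, do not pick anything up, and leave the other things on the bench where they are.

Things in the scene. Friction and masses are not known exactly. Their poses are not given: they have to be found in the camera images.
- blue_box: spring-lid label-roll box with blue lid: grey body 95 deep (x) x 120 wide (y) x 80 high, screwed down. Origin: centre of its underside; z up; its front (with the catch) faces its own -x, towards the robot give or take its yaw. Lid top 87 above the bench when shut. The three boxes differ only in lid colour and change places from run to run.
- blue_lid (a joint): hinge of the blue lid at the box's rear top edge; 0 to 0.02 = shut, held by the catch, 0.6 rad = ajar, as far as its spring lifts it; stands ajar (about 0.6) at the start. Plate 5 thick, 94 long; ajar, its front edge is 140 above the bench. Pushing it down takes 2 to 3 N, at the end about 9 N until the hook clicks over the edge; 3 mm of give below that.
- blue_lid_press (a point): centre of the round black rubber spot on top of the blue lid, 22 mm wide, 36 mm behind the lid's front edge: the place to push the lid down. Moves with the lid; with the lid shut it is 10 mm ahead of the box's centre.
- blue_catch (a joint): white rocker catch on the front of the blue-lidded box, pivoted 54 above the bench; 0 = at rest, grows to 0.28 rad as its pad is pressed down. From about 0.18 (pad 6 mm down) its hook lets the lid go. Light: takes 1 to 2 N to release, 2.5 N fully down (9 mm); springs back.
- blue_catch_pad (a point): centre of the top of the catch's white press pad on the blue-lidded box: a ledge 24 deep x 44 wide, 38 mm ahead of the box's front wall (85 mm ahead of its centre), 62.5 mm above the bench; press it straight down. The upright hook behind it begins 28 mm behind this point and stands 38 mm higher.
- yellow_box: spring-lid label-roll box with yellow lid: grey body 95 deep (x) x 120 wide (y) x 80 high, screwed down. Origin: centre of its underside; z up; its front (with the catch) faces its own -x, towards the robot give or take its yaw. Lid top 87 above the bench when shut. The three boxes differ only in lid colour and change places from run to run.
- yellow_lid (a joint): hinge of the yellow lid at the box's rear top edge; 0 to 0.02 = shut, held by the catch, 0.6 rad = ajar, as far as its spring lifts it; shut at the start. Plate 5 thick, 94 long; ajar, its front edge is 140 above the bench. Pushing it down takes 2 to 3 N, at the end about 9 N until the hook clicks over the edge; 3 mm of give below that.
- yellow_lid_press (a point): centre of the round black rubber spot on top of the yellow lid, 22 mm wide, 36 mm behind the lid's front edge: the place to push the lid down. Moves with the lid; with the lid shut it is 10 mm ahead of the box's centre.
- yellow_catch (a joint): white rocker catch on the front of the yellow-lidded box, pivoted 54 above the bench; 0 = at rest, grows to 0.28 rad as its pad is pressed down. From about 0.18 (pad 6 mm down) its hook lets the lid go. Light: takes 1 to 2 N to release, 2.5 N fully down (9 mm); springs back.
- yellow_catch_pad (a point): centre of the top of the catch's white press pad on the yellow-lidded box: a ledge 24 deep x 44 wide, 38 mm ahead of the box's front wall (85 mm ahead of its centre), 62.5 mm above the bench; press it straight down. The upright hook behind it begins 28 mm behind this point and stands 38 mm higher.
- red_box: spring-lid label-roll box with red lid: grey body 95 deep (x) x 120 wide (y) x 80 high, screwed down. Origin: centre of its underside; z up; its front (with the catch) faces its own -x, towards the robot give or take its yaw. Lid top 87 above the bench when shut. The three boxes differ only in lid colour and change places from run to run.
- red_lid (a joint): hinge of the red lid at the box's rear top edge; 0 to 0.02 = shut, held by the catch, 0.6 rad = ajar, as far as its spring lifts it; shut at the start and stays shut. Plate 5 thick, 94 long; ajar, its front edge is 140 above the bench. Pushing it down takes 2 to 3 N, at the end about 9 N until the hook clicks over the edge; 3 mm of give below that.
- red_lid_press (a point): centre of the round black rubber spot on top of the red lid, 22 mm wide, 36 mm behind the lid's front edge: the place to push the lid down. Moves with the lid; with the lid shut it is 10 mm ahead of the box's centre.
- red_catch (a joint): white rocker catch on the front of the red-lidded box, pivoted 54 above the bench; 0 = at rest, grows to 0.28 rad as its pad is pressed down. From about 0.18 (pad 6 mm down) its hook lets the lid go. Light: takes 1 to 2 N to release, 2.5 N fully down (9 mm); springs back.
- red_catch_pad (a point): centre of the top of the catch's white press pad on the red-lidded box: a ledge 24 deep x 44 wide, 38 mm ahead of the box's front wall (85 mm ahead of its centre), 62.5 mm above the bench; press it straight down. The upright hook behind it begins 28 mm behind this point and stands 38 mm higher.
- tape_measure: yellow tape measure, 35 x 75 x 62, standing behind the boxes. A loose bystander: leave alone. Origin: centre of its underside.
- stamp: rubber stamp with wooden handle, 26 x 50 x 68, standing behind the boxes. A loose bystander: leave alone. Origin: centre of its underside.
- marker_blue: blue marker, 12 x 138 x 12, lying in front of the boxes. A loose bystander: leave alone. Origin: centre of its underside.
- box_cutter: yellow box cutter, 23 x 177 x 20, lying in front of the boxes. A loose bystander: leave alone. Origin: centre of its underside.
- label_roll: white label roll, 52 wide, 37 high, standing behind the boxes. A loose bystander: leave alone. Origin: centre of its underside.
- small_carton: small kraft carton, 51 x 50 x 66, standing behind the boxes. A loose bystander: leave alone. Origin: centre of its underside.

How it is judged (in metres and radians):
On the way, in this order (a step that is already met when the one before it is completed fails the run):
1. the blue lid is caught shut (within 0.05 rad for half a second, with no finger pressing on it) (value of joint blue_lid below 0.05 rad and contact force between blue_box and the arm below 0.2 N and contact force between blue_box and the fingers below 0.2 N), for 0.5 s.
2. the yellow box's catch is pressed (beyond 0.12 rad) (value of joint yellow_catch above 0.12 rad).
At the end, for the whole second after the job is handed in: The yellow lid stands ajar (more than 0.45 rad) with its catch sprung back (under 0.05 rad); the blue and red lids are shut (under 0.05 rad) (value of joint each of blue_lid, red_lid, yellow_catch below 0.05 rad and value of joint yellow_lid above 0.45 rad); the robot touches nothing.
It fails at once if the yellow lid comes open while the blue one is still open (value of joint each of yellow_lid, blue_lid above 0.15 rad).
It fails at once if the red lid comes open (value of joint red_lid above 0.15 rad).
It fails at once if a bystander is lifted, carried or shoved more than 25 mm (distance of any of tape_measure, stamp, marker_blue, box_cutter, label_roll, small_carton from where it was at the start of the episode above 0.025 m).
It also fails if it takes over 48 s, if anything falls off the work surface, if the arm or the gripper's body presses on something with over 40 N, if the wrist force passes 120 N, or if a joint passes its speed limit or range.

## Robot

A 6-joint arm with a two-finger parallel gripper is mounted at the origin on a cart in front of the work surface, level with it; the furniture and walls round the work are solid. World frame = base frame: x ahead of the robot, y to its left, z up, the work surface at z = 0. Lengths are in mm, angles in rad, forces in N, time in s.
With the tool pointing down it reaches from about 350 to 875 mm from the base axis. Payload 15.5 kg.
Tool frame: the origin (TCP) lies at the very end of the fingers, on their centre line; the grasp point (between the pads) lies 19 mm behind it; z points along the fingers, y is the line along which they close (so a half turn about z gives the same grasp; the last joint's range is limited). The gripper opens to 85 mm and grips with 20 to 120 N. Pads are 22 mm wide; open, the fingers measure 114 mm over their backs; the gripper's body (76 mm by 85 mm) begins 54 mm behind the grasp point. The pads swing forward as they close: fully open they stand 13 mm farther back than shut.
Start: joints at [1.202, 0.494, 1.345, -0, 1.302, -0.096], TCP at [168.99, 601.722, 231.277] pointing down, gripper open.
Joint ranges: [-2.91, 2.91], [-0.82, 2.16], [0.22, 2.67], [-1.22, 4.37], [0.12, 2.79], [-3.08, 3.08]. Speed limits (rad/s): [1.89, 1.89, 2.57, 3.01, 3.01, 3.01].

## Interface

Orientations are given as a 3x3 rotation matrix whose columns are the frame's x, y, z axes.
In Python, from cell import * gives the robot as it stands.
- The arm moves only by the tool jog_arm, never from a script. Its argument "increments" is a list of rows, each an object with "linear": the shift along the tool's x, y, z in m, a list of three; "twist": the turn about the tool's z in rad. A call has 1 to 12 rows; each row shifts and turns the commanded pose from where the row before left it, along the tool's axes as they then stand; what a row does not reach is not made up. A row lasts 1/8 s, in which the tool goes at most 62.5 mm and 10.7 degrees, less where a joint would pass 70% of its speed; a pose out of reach is approached as far as the arm can. A call with a gripper value outside its range is refused whole. "claw" is the opening, from -1 (shut) to 1 (fully open), set as the call begins (left out, the last holds). The fingers move at their own pace and stop on an object; "force" is the grip in N (left out, the last holds). Time passes only in rows, so rows that do not move let the fingers close. It gives the time, the measured TCP pose, the force, the opening and the grip force at its end, in the units of the state.
- get_obs(): the state, without advancing time (a new reading comes with each control period).
- capture(name): name is "scene" or "top" or "wrist"; returns the picture (420x560x3 uint8, red, green, blue); there is no depth.
- get_calibration(name): a dict with "fx", "fy", "cx", "cy" (pixels), "origin" and "orientation" of the camera in the world; the wrist camera has in their place "hand_eye" (4x4, takes a point from camera to tool coordinates, whose origin is the TCP and whose axes are the flange's). Camera axes: x right, y down, z forward; pixel columns grow to the right and rows downward; lengths in mm; the calibration is good to about 2 mm. The wrist camera is an equidistant fisheye: a pixel r from the principal point sees the ray r / f radians off the axis. A picture is of the moment at which its call begins: read the wrist's pose just before it. get_calibration takes no time and is no camera call.
- finish_job(): hands the job in; it is judged then, once.
Trained networks look in the newest picture that a camera, given by its name, has taken for a name from the list of things; names that differ only in an ending like _2 or _b are one class to them, and where a whole thing is asked for, a point or a joint stands for the part that bears it (a point fixed in the world has none). Each returns a list of dicts, best first, with "score" (0 to 1); they miss things now and then, are a little off and sometimes report something else, mostly with a low value. They report only what shows in the picture. A call takes as long as a camera call.
- find_in(camera, name): "location" ([x, y, z] in mm, in world coordinates, good to about 4 mm: the middle of the surface that is visible of it).
- mark_of(camera, name): "location" ([x, y, z] in mm, in world coordinates, good to about 4 mm: a listed point, or the origin of a listed thing).
The state is a dict: "clock": time; "qpos": joint angles; "joint_vel": joint speeds; "joint_torque": joint torques, N m; "tool_pos": TCP position; "tool_rot": TCP orientation; "contact_force": force on the tool from outside, world axes, zero at the start; "wrist_torque": the same for the moment, N m; "finger_gap": finger opening in mm; "grasp_force": force on a finger pad.
Only numpy, scipy, OpenCV 4.12 (cv2) and the standard library are available. Lean on these libraries where they do the work, as an engineer would, in place of code of your own. Each camera call takes 0.05 s, during which the arm holds its last target. There are 200 camera calls.

## Working session

There is one attempt and no reset: what is moved stays moved. The work goes in short steps, Python scripts to look and compute and a tool call to move; the robot and the scene stay as the last step left them, time stands still between calls to the robot, and variables do not carry over. Pictures are saved under pics/ and viewed, at most 10 in all, crops included, and the job is handed in when it is done.

Besides the shell and the picture viewer there is one more tool, called after "Emit:" as name([rows], argument=value, ...), one row to a line, values as JSON. jog_arm: Moves the arm, as the interface text tells. Its arguments: {"type":"object","properties":{"increments":{"type":"array","items":{"type":"object","properties":{"linear":{"type":"array","items":{"type":"number"}},"twist":{"type":"number"}}}},"claw":{"type":"number"},"force":{"type":"number"}},"required":["increments"]}

```bash
mkdir -p pics; python3 - <<'E'
from cell import *
import cv2,numpy as np
o=get_obs();print(o['clock'],o['tool_pos'],np.round(o['tool_rot'],3).tolist(),o['finger_gap'])
for c in ['scene','top']:
    im=capture(c);cv2.imwrite(f'pics/{c}0.png',im[:,:,::-1])
    for n in ['blue_box','yellow_box','red_box','blue_lid_press','yellow_lid_press','red_lid_press','blue_catch_pad','yellow_catch_pad','red_catch_pad']:
        print(c,n,[(np.round(d['location']).tolist(),round(d['score'],2)) for d in mark_of(c,n)[:2]])
E
```

```text
0.0 [168.85467556 601.38207504 230.68402759] [[-0.963, 0.27, -0.0], [0.27, 0.963, -0.001], [0.0, -0.001, -1.0]] 85.1779536692128
scene blue_box [([552.0, 140.0, 1.0], 0.69)]
scene yellow_box [([520.0, -109.0, 2.0], 0.74)]
scene red_box [([552.0, 138.0, 2.0], 0.38)]
scene blue_lid_press [([556.0, 138.0, 120.0], 0.72)]
scene yellow_lid_press [([507.0, -113.0, 85.0], 0.66)]
scene red_lid_press [([520.0, -347.0, 86.0], 0.94)]
scene blue_catch_pad [([472.0, 156.0, 60.0], 0.84)]
scene yellow_catch_pad [([430.0, -119.0, 64.0], 0.93), ([507.0, -115.0, 87.0], 0.64)]
scene red_catch_pad [([446.0, -361.0, 61.0], 0.8)]
top blue_box [([562.0, 139.0, 1.0], 0.74)]
top yellow_box [([514.0, -114.0, 0.0], 0.68), ([559.0, 140.0, 1.0], 0.16)]
top red_box [([526.0, -349.0, -1.0], 0.68)]
top blue_lid_press [([559.0, 136.0, 116.0], 0.75)]
top yellow_lid_press [([506.0, -110.0, 90.0], 0.67)]
top red_lid_press [([449.0, -361.0, 63.0], 0.33)]
top blue_catch_pad [([474.0, 153.0, 62.0], 0.87), ([449.0, -360.0, 64.0], 0.74)]
top yellow_catch_pad [([436.0, -122.0, 67.0], 0.75), ([471.0, 154.0, 60.0], 0.24)]
top red_catch_pad [([447.0, -364.0, 65.0], 0.87), ([730.0, -251.0, 0.0], 0.69)]
```

View pics/scene0.png

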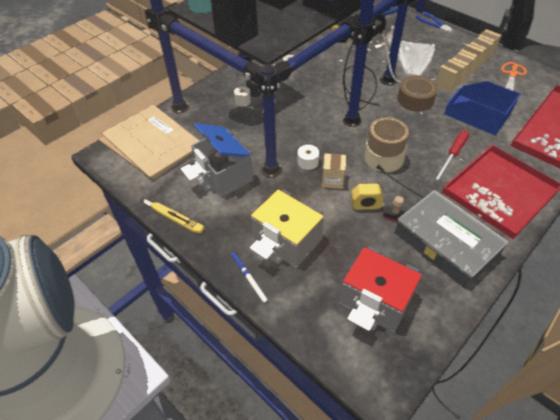

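View pics/top0.png

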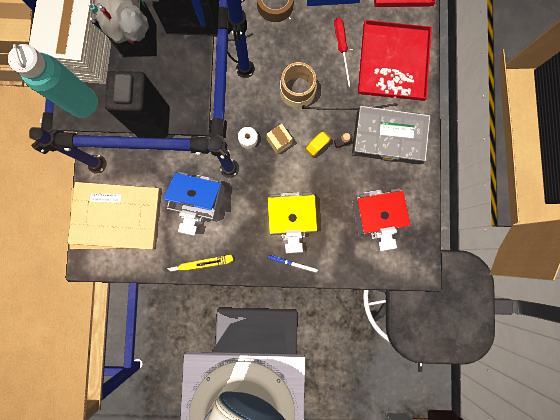

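The scene view shows the open blue lid at (222,140) with its white pad at (193,172). The yellow spot is at (284,217) with its pad at (263,248), and red is at (380,282). A blue frame post stands behind the blue box, with its foot at (270,170) and corner at (265,80). In the top view the yellow spot is at (292,217) with its pad at (293,243), the blue spot is near (192,192) with its pad at (187,228), and the post foot is at (230,170). I'll triangulate these and check clearance to the frame.

```bash
cat > h.py <<'E'
import numpy as np
from cell import *
def ray(c,p):
    k=get_calibration(c);d=np.array([(p[0]-k['cx'])/k['fx'],(p[1]-k['cy'])/k['fy'],1.]);d=np.array(k['orientation'])@d
    return np.array(k['origin'],float),d/np.linalg.norm(d)
def tri(ps,pt):
    A=0;b=0;R=[ray('scene',ps),ray('top',pt)]
    for o,d in R:
        M=np.eye(3)-np.outer(d,d);A=A+M;b=b+M@o
    x=np.linalg.solve(A,b);return x.round(1),[round(float(np.linalg.norm((np.eye(3)-np.outer(d,d))@(x-o))),1) for o,d in R]
E
python3 - <<'E'
from h import *
import cv2
for n,a,b in [('yspot',(284.5,217.5),(292.5,217.5)),('ypad',(263,248),(293,245)),('bpad',(193,172),(187,228)),('bspot',(222,142),(192,192)),('foot',(270,172),(230,172)),('corner',(265,80),(218,143))]:print(n,*tri(a,b))
t=cv2.imread('pics/top0.png');s=cv2.imread('pics/scene0.png')
def crop(i,x,y,w=65,h=50):return cv2.resize(i[y:y+h,x:x+w],(w*6,h*6),interpolation=cv2.INTER_CUBIC)
a=np.vstack([np.hstack([crop(t,160,170,65,49),crop(t,262,200,65,49)]),np.hstack([crop(s,175,130,65,49),crop(s,245,210,65,49)])])
cv2.imwrite('pics/c.png',a)
for c in ['top','scene']:print(c,np.round(get_calibration(c)['origin']))
E
```

```text
yspot [ 507.  -114.8   92.1] [0.0, 0.0]
ypad [ 438.6 -118.9   59.2] [0.4, 0.4]
bpad [476.5 152.   59.6] [2.9, 2.9]
bspot [562.6 136.8 104.7] [1.0, 1.0]
foot [632.8  54.5   8. ] [1.3, 1.3]
corner [644.9  59.9 270.6] [5.4, 5.4]
top [ 417.  -75. 1259.]
scene [  75. -527.  861.]
```

View pics/c.png

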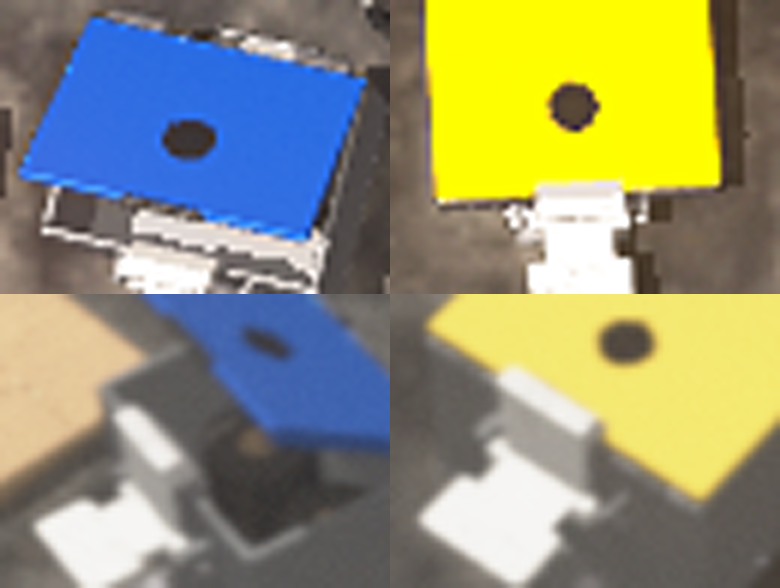

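Crop readings: the blue spot is at top (191.5,193) and scene (219.5,138); the yellow spot is at top (292.5,217.7). The geometry agrees with the given sizes. Yellow spot is about (507,-113,89), and the blue spot with the lid open is about (558,138,117). The frame corner is at about (640,58), so I need to stay clear of it. I'll move above the blue lid with the fingers shut.

Emit:
jog_arm([
  {"linear": [-0.041, -0.0284, 0]},
  {"linear": [-0.041, -0.0284, 0]},
  {"linear": [-0.041, -0.0284, 0]},
  {"linear": [-0.041, -0.0284, 0]},
  {"linear": [-0.041, -0.0284, 0]},
  {"linear": [-0.041, -0.0284, 0]},
  {"linear": [-0.041, -0.0284, 0]},
  {"linear": [-0.041, -0.0284, 0]},
  {"linear": [-0.041, -0.0284, 0]},
  {"linear": [-0.041, -0.0284, 0]},
  {"linear": [-0.041, -0.0284, 0]},
  {"linear": [-0.041, -0.0284, 0]},
], claw=-1, force=40)

```text
validation failed for argument at $.in...
```

```bash
python3 - <<'E'
from h import *
import cv2
print(*tri((219.5,138.2),(191.5,193.2)),*tri((284.3,218),(292.5,217.7)))
o=get_obs();R=np.array(o['tool_rot']);print(o['clock'],o['tool_pos'],R.round(3).tolist(),o['contact_force'],np.round(o['qpos'],2))
print(np.round(get_calibration('wrist')['hand_eye'],2))
im=capture('wrist');cv2.imwrite('pics/w1.png',im[:,:,::-1])
for n in ['blue_lid_press','blue_catch_pad','blue_box']:print(n,[(np.round(d['location'],1).tolist(),round(d['score'],2)) for d in mark_of('wrist',n)[:2]])
E
```

```text
[556.9 135.2 121.5] [0.3, 0.3] [ 506.5 -114.8   90.9] [0.1, 0.1]
1.0 [168.98061444 601.7213541  231.27094151] [[-0.963, 0.27, 0.0], [0.27, 0.963, -0.0], [-0.0, -0.0, -1.0]] [-0.27359277  0.36076496  0.53482034] [ 1.2   0.49  1.35 -0.    1.3  -0.1 ]
[[   0.     -0.96   -0.28   70.63]
 [   1.     -0.      0.     -0.44]
 [  -0.     -0.28    0.96 -142.12]
 [   0.      0.      0.      1.  ]]
blue_lid_press []
blue_catch_pad []
blue_box []
```

View pics/w1.png

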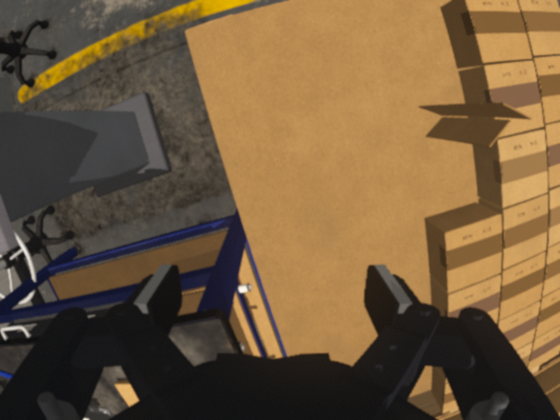

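The move was refused, so the arm stands where it was and the picture shows only the bench edge and the open fingers. I'll retry with a twist in every row.

Emit:
jog_arm([
  {"linear": [-0.041, -0.0284, 0.0], "twist": 0.0},
  {"linear": [-0.041, -0.0284, 0.0], "twist": 0.0},
  {"linear": [-0.041, -0.0284, 0.0], "twist": 0.0},
  {"linear": [-0.041, -0.0284, 0.0], "twist": 0.0},
  {"linear": [-0.041, -0.0284, 0.0], "twist": 0.0},
  {"linear": [-0.041, -0.0284, 0.0], "twist": 0.0},
  {"linear": [-0.041, -0.0284, 0.0], "twist": 0.0},
  {"linear": [-0.041, -0.0284, 0.0], "twist": 0.0},
  {"linear": [-0.041, -0.0284, 0.0], "twist": 0.0},
  {"linear": [-0.041, -0.0284, 0.0], "twist": 0.0},
  {"linear": [-0.041, -0.0284, 0.0], "twist": 0.0},
  {"linear": [-0.041, -0.0284, 0.0], "twist": 0.0},
], claw=-1, force=40)

```text
clock: 2.7
tool_pos: [551.5, 139.1, 231.4]
tool_rot: [[-0.963, 0.271, 0.0], [0.271, 0.963, 0.0], [-0.0, 0.0, -1.0]]
contact_force: [-0.1, 0.0, -0.6]
finger_gap: -0.3
grasp_force: 0.0
```

```bash
python3 - <<'E'
from h import *
import cv2
im=capture('wrist');cv2.imwrite('pics/w2.png',im[:,:,::-1])
for n in ['blue_lid_press','blue_catch_pad','blue_box']:print(n,[(np.round(d['location'],1).tolist(),round(d['score'],2)) for d in mark_of('wrist',n)[:2]])
E
```

```text
blue_lid_press [([559.6, 136.3, 122.0], 0.62)]
blue_catch_pad [([474.4, 156.2, 63.0], 0.78)]
blue_box [([560.7, 136.6, -4.1], 0.58)]
```

View pics/w2.png

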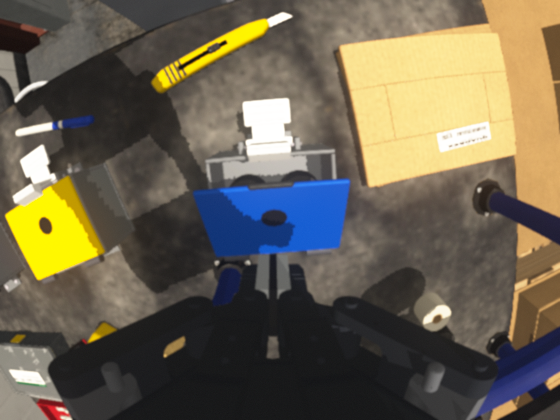

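The wrist view shows the fingers centred over the blue lid. Its spot is at (274,218) and its pad at (268,112). The frame bars stay to the rear and right. I'll go down to just above the spot.

Emit:
jog_arm([
  {"linear": [-0.004, 0.0, 0.03], "twist": 0.0},
  {"linear": [0.0, 0.0, 0.035], "twist": 0.0},
  {"linear": [0.0, 0.0, 0.025], "twist": 0.0},
  {"linear": [0.0, 0.0, 0.01], "twist": 0.0},
  {"linear": [0.001, 0.0, 0.006], "twist": 0.0},
  {"linear": [0.001, 0.0, 0.006], "twist": 0.0},
  {"linear": [0.001, 0.0, 0.006], "twist": 0.0},
  {"linear": [0.001, 0.0, 0.006], "twist": 0.0},
])

```text
clock: 3.9
tool_pos: [550.6, 140.7, 107.3]
tool_rot: [[-0.963, 0.27, 0.001], [0.27, 0.963, 0.0], [-0.0, 0.0, -1.0]]
contact_force: [-1.9, -0.2, 3.0]
finger_gap: -0.1
grasp_force: 1.6
```

Emit:
jog_arm([
  {"linear": [0.0, 0.0, 0.006], "twist": 0.0},
  {"linear": [0.0, 0.0, 0.006], "twist": 0.0},
  {"linear": [0.0, 0.0, 0.005], "twist": 0.0},
  {"linear": [0.0, 0.0, 0.003], "twist": 0.0},
  {"linear": [0.0, 0.0, 0.002], "twist": 0.0},
  {"linear": [0.0, 0.0, 0.001], "twist": 0.0},
])

```text
clock: 4.65
tool_pos: [550.2, 140.7, 84.5]
tool_rot: [[-0.963, 0.27, -0.0], [0.27, 0.963, 0.0], [0.0, -0.0, -1.0]]
contact_force: [-8.8, 0.6, 21.8]
finger_gap: -0.0
grasp_force: 11.2
```

Emit:
jog_arm([
  {"linear": [0.0, 0.0, 0.0], "twist": 0.0},
  {"linear": [0.0, 0.0, -0.01], "twist": 0.0},
  {"linear": [0.0, 0.0, -0.03], "twist": 0.0},
  {"linear": [0.0, 0.0, -0.04], "twist": 0.0},
  {"linear": [0.0, 0.0, -0.04], "twist": 0.0},
  {"linear": [0.0, 0.0, 0.0], "twist": 0.0},
  {"linear": [0.0, 0.0, 0.0], "twist": 0.0},
  {"linear": [0.0, 0.0, 0.0], "twist": 0.0},
])

```text
clock: 5.65
tool_pos: [550.0, 140.5, 203.2]
tool_rot: [[-0.963, 0.27, -0.002], [0.27, 0.963, -0.0], [0.002, -0.001, -1.0]]
contact_force: [0.4, 0.2, -0.3]
finger_gap: 0.2
grasp_force: 0.0
```

```bash
python3 - <<'E'
from h import *
import cv2
o=get_obs();print(o['clock'],o['tool_pos'],o['contact_force'])
im=capture('wrist');cv2.imwrite('pics/w3.png',im[:,:,::-1])
for n in ['blue_lid_press','yellow_catch_pad','yellow_lid_press','yellow_box']:print(n,[(np.round(d['location'],1).tolist(),round(d['score'],2)) for d in mark_of('wrist',n)[:2]])
E
```

```text
5.65 [549.97370746 140.46985932 203.16983218] [ 0.37439831  0.23372535 -0.29041987]
blue_lid_press [([548.6, 136.2, 91.7], 0.64)]
yellow_catch_pad [([430.3, -121.4, 60.6], 0.57)]
yellow_lid_press [([505.8, -114.2, 86.2], 0.73), ([432.6, -124.7, 61.7], 0.56)]
yellow_box [([522.8, -110.8, 1.5], 0.6)]
```

View pics/w3.png

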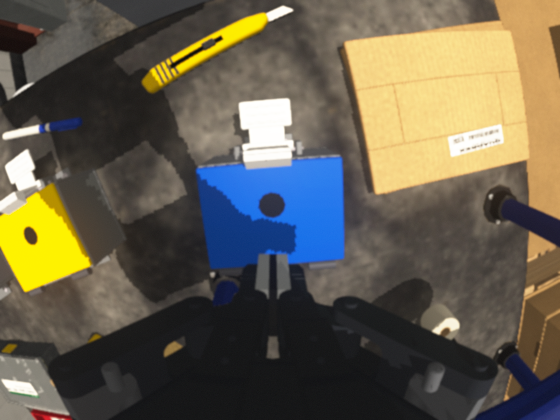

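The blue lid is shut under its hook: the lid front is at row 160 against the hook at (268,155), and the spot height now reads about 90. Next I'll move above the yellow pad at about (431,-121).

Emit:
jog_arm([
  {"linear": [0.0063, -0.0406, 0.0], "twist": 0.0},
  {"linear": [0.0063, -0.0406, 0.0], "twist": 0.0},
  {"linear": [0.0063, -0.0406, 0.0], "twist": 0.0},
  {"linear": [0.0063, -0.0406, 0.0], "twist": 0.0},
  {"linear": [0.0063, -0.0406, 0.0], "twist": 0.0},
  {"linear": [0.0063, -0.0406, 0.0], "twist": 0.0},
  {"linear": [0.0063, -0.0406, 0.0], "twist": 0.0},
  {"linear": [0.0, 0.0, 0.0], "twist": -0.12},
  {"linear": [0.0, 0.0, 0.0], "twist": -0.12},
  {"linear": [0.0, 0.0, 0.0], "twist": -0.12},
  {"linear": [0.0, 0.0, 0.0], "twist": 0.0},
])

```text
clock: 7.28
tool_pos: [431.2, -121.1, 204.2]
tool_rot: [[-0.996, -0.085, -0.0], [-0.085, 0.996, 0.0], [0.0, 0.0, -1.0]]
contact_force: [-0.3, -0.7, -0.3]
finger_gap: 0.3
grasp_force: 0.0
```

```bash
python3 - <<'E'
from h import *
import cv2
o=get_obs();print(o['clock'],o['tool_pos'],o['contact_force'])
im=capture('wrist');cv2.imwrite('pics/w4.png',im[:,:,::-1])
for n in ['yellow_catch_pad','yellow_lid_press','yellow_box']:print(n,[(np.round(d['location'],1).tolist(),round(d['score'],2)) for d in mark_of('wrist',n)[:2]])
E
```

```text
7.275 [ 431.19806771 -121.1296447   204.21663018] [-0.29660365 -0.70271102 -0.31939964]
yellow_catch_pad [([433.5, -119.3, 62.1], 0.88), ([564.3, 134.6, -1.3], 0.74)]
yellow_lid_press []
yellow_box [([521.7, -107.3, -0.6], 0.81)]
```

View pics/w4.png

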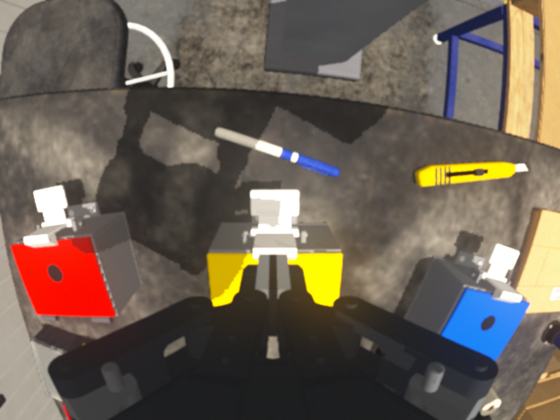

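The view shows the yellow pad at (275,208), laterally in line with the fingers at x≈273. The blue lid is still shut at (485,323). Now I'll go down to just above the pad.

Emit:
jog_arm([
  {"linear": [0.0, 0.0, 0.03], "twist": 0.0},
  {"linear": [0.0, 0.0, 0.045], "twist": 0.0},
  {"linear": [0.0, 0.0, 0.035], "twist": 0.0},
  {"linear": [0.0, 0.0, 0.02], "twist": 0.0},
  {"linear": [0.0, 0.0, 0.0], "twist": 0.0},
  {"linear": [0.0, 0.0, 0.006], "twist": 0.0},
  {"linear": [0.0, 0.0, 0.006], "twist": 0.0},
  {"linear": [0.0, 0.0, 0.003], "twist": 0.0},
  {"linear": [0.0, 0.0, 0.003], "twist": 0.0},
])

```text
clock: 8.6
tool_pos: [431.1, -121.1, 56.3]
tool_rot: [[-0.996, -0.086, -0.0], [-0.086, 0.996, -0.0], [0.0, -0.0, -1.0]]
contact_force: [-3.0, -1.4, 2.7]
finger_gap: 0.2
grasp_force: 1.7
```

Emit:
jog_arm([
  {"linear": [0.0, 0.0, 0.0015], "twist": 0.0},
  {"linear": [0.0, 0.0, 0.001], "twist": 0.0},
  {"linear": [0.0, 0.0, 0.0], "twist": 0.0},
  {"linear": [0.0, 0.0, 0.0], "twist": 0.0},
  {"linear": [0.002, 0.0, -0.01], "twist": 0.0},
  {"linear": [0.004, 0.0, -0.03], "twist": 0.0},
  {"linear": [0.005, 0.0, -0.05], "twist": 0.0},
  {"linear": [0.005, 0.0, -0.05], "twist": 0.0},
  {"linear": [0.0, 0.0, -0.02], "twist": 0.0},
  {"linear": [0.0, 0.0, 0.0], "twist": 0.0},
  {"linear": [0.0, 0.0, 0.0], "twist": 0.0},
])

```text
clock: 9.98
tool_pos: [414.9, -122.3, 213.2]
tool_rot: [[-0.996, -0.086, -0.001], [-0.086, 0.996, 0.0], [0.001, 0.0, -1.0]]
contact_force: [-0.6, -0.5, 0.6]
finger_gap: -0.2
grasp_force: 0.0
```

```bash
python3 - <<'E'
from h import *
import cv2
o=get_obs();print(o['clock'],o['tool_pos'],o['contact_force'])
im=capture('wrist');s=capture('scene')
cv2.imwrite('pics/w5.png',cv2.resize(np.hstack([im,s])[:,:,::-1],(800,300)))
for n in ['yellow_lid_press','blue_lid_press','red_lid_press']:print(n,[(np.round(d['location'],1).tolist(),round(d['score'],2)) for d in mark_of('scene',n)[:2]])
E
```

```text
9.975 [ 414.9436422  -122.28443226  213.19610232] [-0.63814456 -0.47957513  0.55230145]
yellow_lid_press [([518.1, -110.1, 118.7], 0.78)]
blue_lid_press [([545.7, 138.9, 85.0], 0.55)]
red_lid_press [([521.6, -346.5, 87.4], 0.91)]
```

View pics/w5.png

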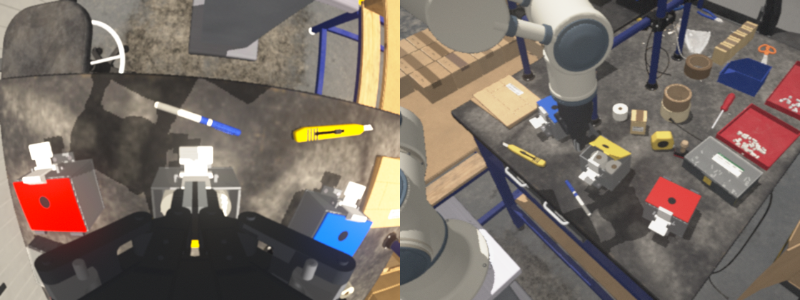

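The yellow lid stands ajar: its spot height is about 119, and it shows open at (605,148) in the scene half. The blue and red lids are shut, at heights of about 85 and 87, and the fingers are clear.

```bash
python3 -c "
from cell import *
print(finish_job())"
```

```text
the job is handed in; nothing more can be done
None
```

The job is handed in at about 10 s on the robot clock: the last images showed the blue lid caught shut, the yellow lid ajar and the red lid still shut, with the fingers clear; `finish_job` gave no verdict.

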